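# Set the comb in a gel casting tray by sliding it to its slots

### The arm

A 6-joint arm with a two-finger parallel gripper is mounted at the origin on a cart in front of the work surface, level with it; the furniture and walls round the work are solid. World frame = base frame: x ahead of the robot, y to its left, z up, the work surface at z = 0. Lengths are in m, angles in rad, forces in N, time in s.
With the tool pointing down it reaches from about 0.4 to 0.825 m from the base axis. Payload 7 kg.
Tool frame: the origin (TCP) lies between the finger pads; the fingertips stand 14 mm ahead of it and the grasp point (between the pads) lies 5 mm behind it; z points along the fingers, y is the line along which they close (so a half turn about z gives the same grasp; the last joint's range is limited). The gripper opens to 85 mm and grips with 20 to 120 N. Pads are 22 mm wide; open, the fingers measure 114 mm over their backs; the gripper's body (76 mm by 85 mm) begins 54 mm behind the grasp point. The pads swing forward as they close: fully open they stand 13 mm farther back than shut.
Start: joints at [1.58, 0.359, 0.012, 0, -1.224, -0.288], TCP at [0.186, 0.649, 0.245] pointing down, gripper open.
Joint ranges: [-3.07, 3.07], [-1.43, 2.12], [-1.02, 1.25], [-3.03, 1.67], [-3.05, -0], [-3.03, 3.03]. Speed limits (rad/s): [2.39, 2.39, 3.01, 3.14, 3.14, 3.14].

### API

Orientations are given as a 3x3 rotation matrix whose columns are the frame's x, y, z axes.
In Python, from rig import env gives the robot as it stands.
- The arm moves only by the shell command python3 -m inch 'ROWS' [OPENING]. ROWS is text: rows parted by semicolons, each of 4 numbers parted by spaces: the shift along the tool's x, y, z in mm, then the turn about the tool's z in degrees. In form: x y z yaw; .... A call has 1 to 10 rows; each row is the pose to reach, as a shift and turn from the pose commanded when the call began, along the tool's axes at that moment; what a row does not reach only later rows make up. A row lasts 1/12 s, in which the tool goes at most 41.7 mm and 7.16 degrees, less where a joint would pass 70% of its speed; a pose out of reach is approached as far as the arm can. A call with a gripper value outside its range is refused whole. OPENING is the opening, from -1 (shut) to 1 (fully open), so that 0 is half open, set as the call begins (- or left out, the last holds). The fingers move at their own pace and stop on an object; the grip force is fixed at half the most. Time passes only in rows, so rows that repeat a pose let the fingers close. It gives the time, the measured TCP pose, the force, the opening and the grip force at its end, in the units of the state.
- env.get_obs(): the state, without advancing time (a new reading comes with each control period).
- env.grab_frame(name): name is "scene" or "top" or "wrist"; returns a dict with "color" (420x560x3 uint8, red, green, blue), "fx", "fy", "cx", "cy" (pixels), "cam_to_world" (4x4, takes a point from camera to world coordinates). Camera axes: x right, y up, looking along -z (the intrinsics and any distortion apply to the point x, -y, -z); pixel columns grow to the right and rows downward; lengths in m; the calibration is good to about 2 mm. A picture is of the moment at which its call begins. There is no depth.
- env.finish_job(): hands the job in; it is judged then, once.
The state is a dict: "time_s": time; "q": joint angles; "joint_vel": joint speeds; "tau": joint torques, N m; "tool_pos": TCP position; "ee_rot": TCP orientation; "wrist_force": force on the tool from outside, world axes, zero at the start; "ft_torque": the same for the moment, N m; "width": finger opening in m; "gripper_force": force on a finger pad.
Only numpy, scipy, OpenCV 4.12 (cv2) and the standard library are available. Lean on these libraries where they do the work, as an engineer would, in place of code of your own. Each camera call takes 0.05 s, during which the arm holds its last target. There are 200 camera calls.

### The job

Get the gel casting tray ready for pouring: first press the black clamp lever down flat, so that the end gate seals the tray. Then take the red comb out of the comb rack, set it square across the tray's two clear rims near the end away from the lever, and slide it along the rims towards the lever until it drops into its pair of slots; leave it standing there, fully down in both slots, and let go. Leave the white comb in the rack and do not push the other things on the bench about.

Things in the scene. Friction and masses are not known exactly. Their poses are not given: they have to be found in the camera images.
- casting_stand: White gel casting stand, 150 x 252 x 48 mm, fixed. Origin: centre of its underside, on the bench. Its y axis runs along the tray towards the clamp lever, x across it, z up. White end blocks from y = -122 to -80 and 80 to 122 mm (tops z = 48); clear tray between them, floor top z = 15. A dam closes it at y = -73, the end gate at the lever end reaches in to y = 68 mm.
- rims (a point): Point midway between the tray's two clear side rims, level with their flat tops (z = 46 mm), at y = 0 of the stand. The rims run along the stand's y, 8 mm thick, centred at x = -54 and +54 mm. Each has one square-edged slot across its top, opposite the other's: 9.5 mm wide along y, 10 mm deep.
- rims_start (a point): Midway between the rims, level with their tops, at y = -56 mm of the stand: near the end away from the lever, where the comb is first set down. The slots' place differs from tray to tray: centred anywhere from y = -18 to +22 mm in the stand's frame; hardly seen in the clear plastic, to be felt by sliding the comb.
- clamp_lever (a joint): Angle of the black clamp lever, rad: 0 = down flat (clamped; hard stop), 0.45 to 0.8 = raised at the start. Hinge along the stand's x at y = 101, z = 54 mm of its frame; flat, the lever points to the stand's +y and reaches 90 mm from the hinge. Bar 20 mm wide. Stays where left by friction; 1 to 2 N on the paddle turns it; press down and outward along its arc. Free air below it past the end block.
- lever_paddle (a point): Centre of the top face of the paddle (36 x 28 mm) at the lever's end, 76 mm out from the hinge; 60 mm above the bench when the lever is flat.
- red_comb: Red gel comb, 122 (x) x 10 (y) x 65 mm high, 30 to 65 g, loose, same from either side. Origin: middle of the underside of its six teeth. Teeth 88 mm wide overall, 3 thick, z = 0 to 19 mm; then a bar 122 x 6 mm, z = 19 to 33, whose ends stick out past the teeth as tabs with flat undersides. At the start upright in the comb rack, tabs 10 mm deep in its slots: lift straight up.
- comb_grip (a point): Middle of the red comb's ribbed grip, 44 mm (x) x 10 mm (y), z = 33 to 65 mm of the comb, to be pinched across its 10 mm from above. 52 mm above the ends of the teeth.
- tab_a (a point): Middle of the underside of the red comb's tab at its -x end (57 mm from the middle, 19 mm above the teeth's ends). On top of the rims it is 46 mm above the bench, fully down in the slot 36 mm (teeth then 2 mm off the tray floor).
- tab_b (a point): The same for the tab at its +x end.
- comb_rack: Grey comb rack, 136 x 124 x 38 mm, fixed. Origin: centre of its underside. Two slotted cheeks along its y carry two combs, whose lengths lie along its x, at y = -40 and +40 mm; which comb is where changes.
- white_comb: White comb of the same shape with eleven narrow teeth, in the other place of the rack; to be left there. Origin as for the red comb.
- tip_box: Blue pipette tip box with clear lid, 86 x 121 x 66 mm, behind the stand; bystander. Origin: centre of its underside.
- timer: White kitchen timer, 46 x 56 x 63 mm, behind the rack; bystander. Origin: centre of its underside.
- vial_a: Brown vial with a black cap, 22 mm in diameter, 53 mm high, one of three vials behind the rack; bystander. Origin: centre of its underside.
- vial_b: Second brown vial with a black cap, 22 mm in diameter, 47 mm high, beside the first; bystander.
- vial_c: White vial with a red cap, 22 mm in diameter, 41 mm high, beside the brown ones; bystander.
- wash_bottle: White wash bottle with a bent spout, 64 x 104 x 193 mm, behind the rack at the bench's right edge; bystander.
- tape_roll: Roll of beige tape, 70 mm across, 19 mm high, at the left front; bystander.
- marker: Black marker pen, 135 mm long, 17 mm thick, lying at the left front; bystander. Origin: centre of its underside.

How it is judged:
By the outcome, as a careful person would: the job done as asked, in the order asked, and still so for the second after the job is handed in, with the robot touching nothing.
It also fails if it takes over 72 s, if anything falls off the work surface, if the arm or the gripper's body presses on something with over 40 N, if the wrist force passes 120 N, or if a joint passes its speed limit or range.

## Working session

There is one attempt and no reset: what is moved stays moved. The work goes in short steps, Python scripts to look and compute and a shell command to move; the robot and the scene stay as the last step left them, time stands still between calls to the robot, and variables do not carry over. Pictures are saved under pics/ and viewed, at most 12 in all, crops included, and the job is handed in when it is done.

```bash
mkdir -p pics
cat > h.py <<'E'
import numpy as np,cv2,pickle
from rig import env
def grab(n,fn):
    f=env.grab_frame(n); cv2.imwrite(f'pics/{fn}.png',f['color'][:,:,::-1]); pickle.dump(f,open(f'pics/{fn}.pkl','wb')); return f
def ray(f,u,v):
    T=np.array(f['cam_to_world']); d=T[:3,:3]@np.array([(u-f['cx'])/f['fx'],-(v-f['cy'])/f['fy'],-1]); return T[:3,3],d
def px(f,u,v,z):
    o,d=ray(f,u,v); return o+d*(z-o[2])/d[2]
def proj(f,p):
    T=np.array(f['cam_to_world']); c=T[:3,:3].T@(np.array(p)-T[:3,3]); return f['cx']+f['fx']*c[0]/-c[2], f['cy']-f['fy']*c[1]/-c[2]
E
python3 - <<'E'
from h import *
for n in ['scene','top']:
    f=grab(n,n+'0'); print(n,{k:v for k,v in f.items() if k!='color'})
o=env.get_obs(); print(o)
E
```

```text
scene {'fx': 452.4788162258049, 'fy': 452.4788162258049, 'cx': 277.71769345403084, 'cy': 211.73822865049812, 'cam_to_world': array([[ 0.77699152,  0.32896516, -0.5367179 , -0.19896438],
       [-0.62950161,  0.40135633, -0.66531257, -0.82745313],
       [-0.00344953,  0.85480701,  0.51893456,  0.81151231],
       [ 0.        ,  0.        ,  0.        ,  1.        ]])}
top {'fx': 533.0177058259846, 'fy': 533.0177058259846, 'cx': 273.23537276203086, 'cy': 207.4636166002058, 'cam_to_world': array([[-3.96209926e-01,  8.13288175e-01, -4.26122093e-01,
        -2.77007944e-01],
       [-9.18158589e-01, -3.51753724e-01,  1.82357131e-01,
         4.93183005e-01],
       [-1.58113501e-03,  4.63499365e-01,  8.86095840e-01,
         1.83155111e+00],
       [ 0.00000000e+00,  0.00000000e+00,  0.00000000e+00,
         1.00000000e+00]])}
{'time_s': 0.1, 'q': array([ 1.58012933e+00,  3.59326862e-01,  1.11981742e-02, -3.19526839e-04,
       -1.22413382e+00, -2.88075637e-01]), 'joint_vel': array([-0.00011671, -0.00166842,  0.00127912,  0.00248148,  0.00186247,
       -0.00076047]), 'tau': array([-1.21372828e-03, -5.84766483e+01,  2.94110656e+01,  6.95441052e+00,
       -3.09154777e-03,  9.14875983e-06]), 'tool_pos': array([0.18564724, 0.6485522 , 0.24446865]), 'ee_rot': array([[ 9.61372242e-01, -2.75251396e-01, -2.86822142e-04],
       [-2.75251515e-01, -9.61371128e-01, -1.46890889e-03],
       [ 1.28576698e-04,  1.49111647e-03, -9.99998880e-01]]), 'wrist_force': array([ 0.11942762,  0.36623211, -0.01789342]), 'ft_torque': array([ 0.01646398,  0.01450817, -0.06097207]), 'gripper_force': 0.0, 'width': 0.08553042629982799}
```

View pics/top0.png

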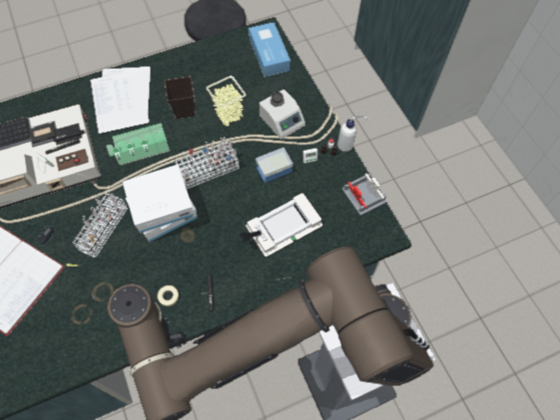

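View pics/scene0.png

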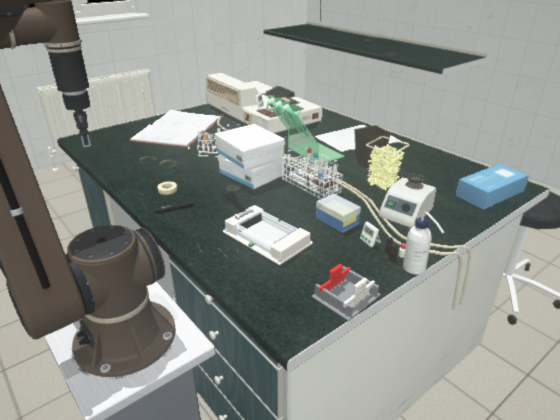

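The scene image shows the stand around (268,235) with its lever at the left end (~245,215). The rack is at about (347,292), with the red comb at (335,278) and the white one at (360,290). I'll enlarge the crops to get accurate corners.

Run:
```python
import cv2,numpy as np
s=cv2.imread('pics/scene0.png');t=cv2.imread('pics/top0.png')
a=cv2.resize(s[195:325,215:391],(800,591),interpolation=cv2.INTER_CUBIC)
b=cv2.resize(t[165:265,240:400],(800,500),interpolation=cv2.INTER_CUBIC)
cv2.imwrite('pics/ca.png',a);cv2.imwrite('pics/cb.png',b)
```

```text
(no output)
```

View pics/ca.png

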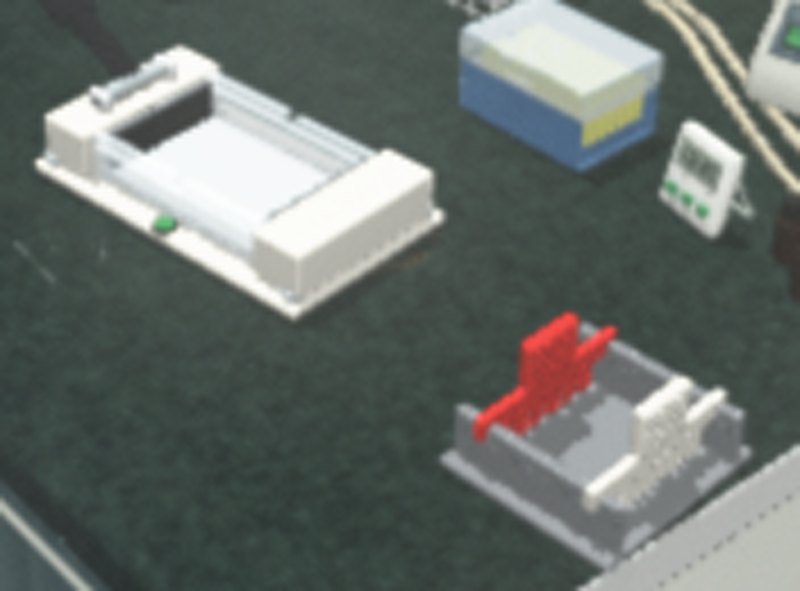

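View pics/cb.png

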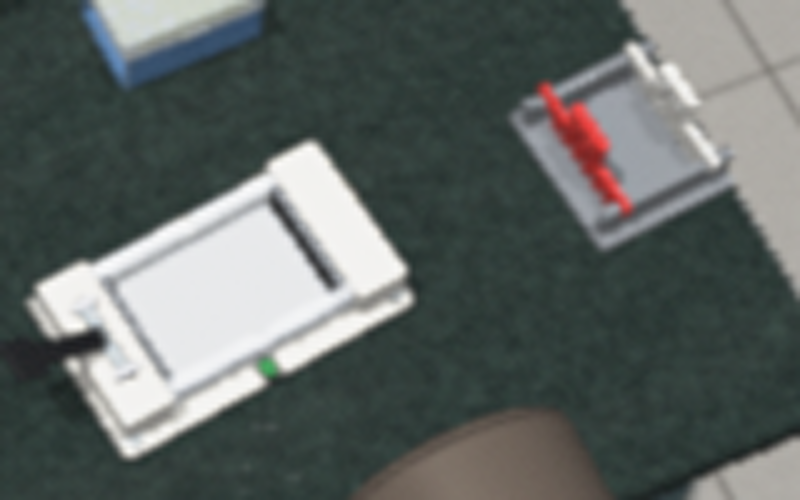

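The scene crop shows the stand base corners at (40,172), (295,318) and (442,222), and the rack corners at (443,458), (612,562) and (748,452). The red comb's tabs are at (480,425) and (610,332), on the side nearest the stand. I'll fit poses to both views.

```bash
cat > fit.py <<'E'
from h import *
from scipy.optimize import least_squares
S=pickle.load(open('pics/scene0.pkl','rb'));T=pickle.load(open('pics/top0.pkl','rb'))
cs=lambda u,v:(S,215+(u+.5)/4.545-.5,195+(v+.5)/4.546-.5)
ct=lambda u,v:(T,240+(u+.5)/5-.5,165+(v+.5)/5-.5)
def W(p,l): c,s=np.cos(p[2]),np.sin(p[2]); return [p[0]+c*l[0]-s*l[1],p[1]+s*l[0]+c*l[1],l[2]]
def fit(obs,p0,name):
    def r(p):
        o=[]
        for (f,u,v),l in obs:
            l=l(p) if callable(l) else l
            a=proj(f,W(p,l)); o+=[a[0]-u,a[1]-v]
        return o
    s=least_squares(r,p0,loss='soft_l1'); print(name,s.x.round(4)); print(np.array(r(s.x)).reshape(-1,2).round(1).tolist()); return s.x
B=lambda sx,sy:(lambda p:(sx*p[3],sy*.122,.048))
obs=[(cs(295,318),(-.075,-.126,0)),(cs(40,172),(-.075,.126,0)),(cs(442,222),(.075,-.126,0)),
(ct(130,460),(-.075,.126,0)),(ct(413,300),(-.075,-.126,0)),
(ct(315,140),B(1,-1)),(ct(408,275),B(-1,-1)),(ct(37,290),B(1,1)),(ct(122,430),B(-1,1)),
(cs(290,248),B(-1,-1)),(cs(433,180),B(1,-1)),(cs(47,122),B(-1,1)),(cs(180,47),B(1,1))]
c=px(*ct(220,300),0.03); print(c)
if __name__=='__main__':
    st=fit(obs,[c[0],c[1],0,.065],'stand')
    c=px(*ct(630,145),0.0)
    ro=[(cs(443,458),(-.068,.062,0)),(cs(612,562),(-.068,-.062,0)),(cs(748,452),(.068,-.062,0)),(ct(512,117),(.068,.062,0)),(ct(605,248),(-.068,.062,0)),(ct(735,185),(-.068,-.062,0))]
    rk=fit(ro,[c[0],c[1],0],'rack')
    # red comb, frame: x along comb, z from teeth; teeth at z=.009
    co=[(cs(481,425),(-.061,0,.040)),(cs(612,332),(.061,0,.040)),(ct(545,88),(.061,0,.042)),(ct(627,208),(-.061,0,.042)),(cs(525,343),(-.022,0,.074)),(cs(573,317),(.022,0,.074))]
    cb=fit(co,W(rk,(0,.04,0))[:2]+[rk[2]],'comb'); print('rack-predicted comb',W(rk,(0,.04,0)))
    print('rims_start',W(st,(0,-.056,.046)))
    for a in (0,.45,.6,.8):
        P=(0,.101+.09*np.cos(a),.054+.09*np.sin(a)); w=W(st,P); print(a,np.round(w,3),np.round(proj(S,w),0),np.round(proj(T,w),0))
    t=cv2.imread('pics/top0.png');s=cv2.imread('pics/scene0.png')
    cv2.imwrite('pics/lev.png',np.hstack([cv2.resize(x,(400,400),interpolation=cv2.INTER_CUBIC) for x in (t[210:270,225:285],s[180:240,205:265])]))
E
python3 fit.py
```

```text
[0.50731369 0.11548464 0.03      ]
stand [0.5132 0.1114 0.1284 0.0651]
[[-0.2, 1.1], [-1.0, -0.2], [0.8, 0.3], [-0.4, 1.2], [0.2, 1.8], [-0.1, 0.5], [-0.2, -0.3], [-0.1, -0.3], [0.6, -0.5], [2.2, 1.0], [0.2, -2.5], [-0.3, -2.5], [0.1, -1.1]]
rack [ 0.5146 -0.232   0.0931]
[[-0.2, 0.2], [-0.1, 1.5], [1.7, -0.3], [-0.9, 0.1], [-0.7, 0.9], [0.0, -0.2]]
comb [ 0.5068 -0.1938  0.0936]
[[-0.5, -0.5], [0.1, -0.8], [0.3, 0.3], [1.2, 0.7], [0.3, 0.4], [0.5, -1.2]]
rack-predicted comb [np.float64(0.5108642575893366), np.float64(-0.19217618598172065), 0]
rims_start [np.float64(0.5203491960979506), np.float64(0.055858723387775526), 0.046]
0 [0.489 0.301 0.054] [226. 202.] [239. 244.]
0.45 [0.49  0.292 0.093] [227. 193.] [241. 239.]
0.6 [0.491 0.285 0.105] [228. 190.] [242. 236.]
0.8 [0.492 0.274 0.119] [230. 188.] [245. 233.]
```

View pics/lev.png

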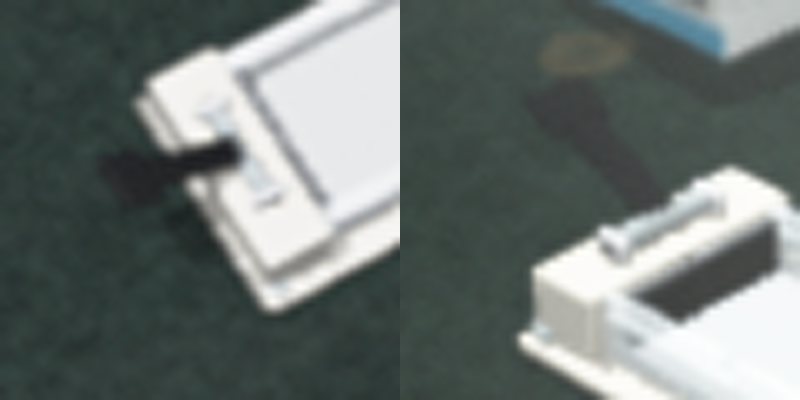

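The lever end is near (240,235) in the top image and (227,193) in the scene image, so it is raised about 0.5 rad. Next I'll check the clearance to the white box and work out the first move.

```bash
cat > go.py <<'E'
import sys
from h import *
ST=[.5132,.1114,.1284]
def to(x,y,z,psi=None):
    o=env.get_obs(); R=o['ee_rot']; d=R.T@(np.array([x,y,z])-o['tool_pos'])*1000
    a=np.arctan2(R[1,0],R[0,0]); return d.round(1), None if psi is None else round(-np.degrees((psi-a+np.pi)%(2*np.pi)-np.pi),1)
def stl(x,y): c,s=np.cos(ST[2]),np.sin(ST[2]); return ST[0]+c*x-s*y,ST[1]+s*x+c*y
E
python3 - <<'E'
from go import *
T=pickle.load(open('pics/top0.pkl','rb'))
for u,v in((150,237),(195,218),(188,232),(137,222)): print(px(T,u,v,0).round(3))
print(to(*stl(0,.163),.18,.128))
E
```

```text
[0.673 0.592 0.   ]
[0.681 0.41  0.   ]
[0.636 0.454 0.   ]
[0.753 0.619 0.   ]
(array([398.2, 276.5,  64.9]), np.float64(-23.3))
```

```bash
python3 -m inch '398 276 65 -23.3;398 276 65 -23.3;398 276 65 -23.3;398 276 65 -23.3;398 276 65 -23.3;398 276 65 -23.3;398 276 65 -23.3;398 276 65 -23.3;398 276 65 -23.3;398 276 65 -23.3' -1; python3 -c "
from go import *
print(to(*stl(0,.163),.18,.128))"
```

```text
time_s: 0.93
tool_pos: [0.448, 0.3274, 0.1896]
ee_rot: [[0.992, 0.128, -0.0], [0.128, -0.992, -0.0], [-0.0, 0.0, -1.0]]
wrist_force: [0.1, 0.4, 0.1]
width: 0.0
gripper_force: 0.0
(array([37. , 59.6,  9.6]), np.float64(0.0))
```

```bash
python3 -m inch '37 60 10 0;37 60 10 0;37 60 10 0;37 60 10 0'
python3 - <<'E'
from go import *
f=grab('wrist','w1'); print(f['cam_to_world'].round(3),f['fx'],f['cx'],f['cy']); o=env.get_obs(); print(o['tool_pos'],o['wrist_force'])
g=grab('scene','s1')
cv2.imwrite('pics/v1.png',np.hstack([cv2.resize(f['color'][:,:,::-1],(440,330)),cv2.resize(g['color'][165:265,190:300,::-1],(360,330),interpolation=cv2.INTER_CUBIC)]))
E
```

```text
time_s: 1.27
tool_pos: [0.4922, 0.2727, 0.1792]
ee_rot: [[0.992, 0.124, -0.001], [0.124, -0.992, -0.001], [-0.001, 0.001, -1.0]]
wrist_force: [-0.7, 0.1, 0.1]
width: 0.0
gripper_force: 0.0
[[ 0.125  0.954  0.273  0.561]
 [-0.992  0.12   0.035  0.282]
 [ 0.001 -0.275  0.961  0.309]
 [ 0.     0.     0.     1.   ]] 290.1362557577971 280.98905776201934 211.1440392773844
[0.49179126 0.27380614 0.17948951] [-0.07538372  0.29619543 -0.51126605]
```

View pics/v1.png

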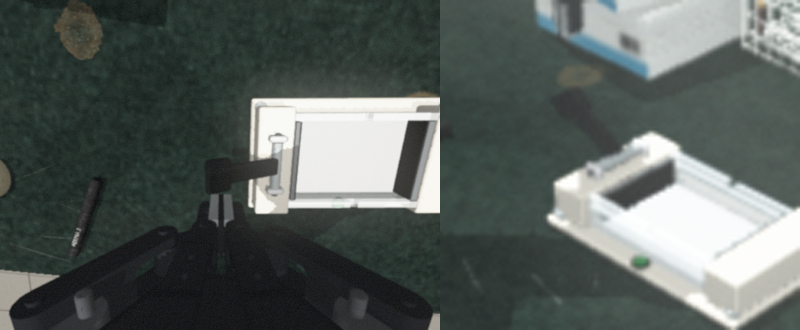

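The wrist view shows the paddle at scaled (217,175), with the fingertips just short of it, and the stand's left base corners at (252,99) and (250,213).

Run:
```python
from go import *
f=pickle.load(open('pics/w1.pkl','rb'))
k=14/11
L=lambda p:(np.array([[np.cos(ST[2]),np.sin(ST[2])],[-np.sin(ST[2]),np.cos(ST[2])]])@(p[:2]-ST[:2])).round(4)
for n,u,v,z in(('pad',217,175,.09),('pad',217,175,.1),('padend',206,177,.1),('c1',252,99,.004),('c2',250,213,.004),('bt1',262,108,.048),('bt2',258,213,.048),('bti1',297,108,.048),('bti2',290,213,.048),('bolt',276,163,.058)):
    p=px(f,u*k,v*k,z); print(n,z,p.round(4),L(p))
for a in(.45,.6,.8): print(a,.101+.076*np.cos(a)-.006*np.sin(a),.054+.076*np.sin(a)+.006*np.cos(a))
```

```text
pad 0.09 [0.4884 0.2762 0.09  ] [-0.0035  0.1667]
pad 0.1 [0.4917 0.2765 0.1   ] [-0.0002  0.1665]
padend 0.1 [0.4883 0.2868 0.1   ] [-0.0022  0.1771]
c1 0.004 [0.5676 0.2418 0.004 ] [0.0707 0.1224]
c2 0.004 [0.4074 0.2185 0.004 ] [-0.0913  0.1198]
bt1 0.048 [0.5585 0.235  0.048 ] [0.0608 0.1168]
bt2 0.048 [0.4307 0.2176 0.048 ] [-0.0682  0.1159]
bti1 0.048 [0.5634 0.1964 0.048 ] [0.0606 0.0779]
bti2 0.048 [0.4357 0.1773 0.048 ] [-0.0684  0.0753]
bolt 0.058 [0.5005 0.2103 0.058 ] [0.0001 0.0997]
0.45 0.16682418657413606 0.09246006320656955
0.6 0.16033765189276536 0.10186484166748075
0.8 0.14964557336498746 0.11269930316444672
```

```bash
python3 -m inch '0 -3 40 0;0 -4 65 0;0 -5 75 0;0 -7 80 0;0 -9 86 0;0 -10 92 0;0 -12 98 0;0 -13 103 0;0 -14 107 0;0 -14 107 0'
```

```text
time_s: 2.2
tool_pos: [0.4904, 0.2887, 0.074]
ee_rot: [[0.992, 0.128, 0.001], [0.128, -0.992, -0.0], [0.001, 0.0, -1.0]]
wrist_force: [-4.5, -1.1, 11.7]
width: -0.0001
gripper_force: 5.7
```

```bash
python3 -m inch '0 0 2 0;0 0 2 0;0 0 -40 0;0 0 -80 0;0 0 -120 0;0 0 -120 0'
python3 - <<'E'
from go import *
print(to(.508,-.1935,.19,.0935))
g=grab('scene','s2');cv2.imwrite('pics/v2.png',cv2.resize(g['color'][165:265,190:300,::-1],(440,400),interpolation=cv2.INTER_CUBIC))
E
```

```text
time_s: 2.7
tool_pos: [0.4933, 0.291, 0.2018]
ee_rot: [[0.992, 0.129, 0.01], [0.129, -0.992, 0.008], [0.011, -0.007, -1.0]]
wrist_force: [1.2, 1.5, 0.8]
width: 0.0002
gripper_force: 0.0
(array([-48. , 482.4,   7.9]), np.float64(2.0))
```

View pics/v2.png

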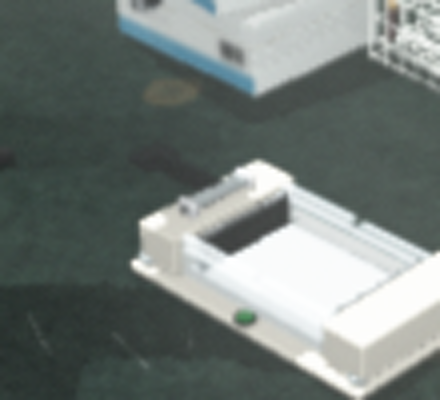

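The lever now lies flat. The far rim shows a faint notch at crop (358,222), which could be the slot. Next I'll move over the comb.

```bash
python3 -m inch '-48 482 8 2;-48 482 8 2;-48 482 8 2;-48 482 8 2;-48 482 8 2;-48 482 8 2;-48 482 8 2;-48 482 8 2;-48 482 8 2;-48 482 8 2' 0;python3 - <<'E'
from go import *
print(to(.508,-.1935,.19,.0935))
f=pickle.load(open('pics/s2.pkl','rb'))
L=lambda p:(np.array([[np.cos(ST[2]),np.sin(ST[2])],[-np.sin(ST[2]),np.cos(ST[2])]])@(p[:2]-ST[:2])).round(4)
print(L(px(f,190+358/4,165+222/4,.046)))
E
```

```text
time_s: 3.58
tool_pos: [0.501, -0.13, 0.1856]
ee_rot: [[0.996, 0.093, -0.0], [0.093, -0.996, 0.0], [-0.0, -0.0, -1.0]]
wrist_force: [1.2, 0.6, 1.0]
width: 0.0427
gripper_force: 0.0
(array([ 1.1, 63.8, -4.5]), np.float64(-0.0))
[ 0.0496 -0.0089]
```

```bash
python3 -m inch '1 64 0 0;1 64 0 0;1 64 0 0;1 64 0 0;1 64 0 0';python3 - <<'E'
from go import *
o=env.get_obs();print(o['tool_pos'],to(.508,-.1935,.061,.0935))
f=grab('wrist','w2')
cv2.imwrite('pics/v3.png',f['color'][:,:,::-1])
E
```

```text
time_s: 4.0
tool_pos: [0.5082, -0.1916, 0.1853]
ee_rot: [[0.996, 0.092, -0.001], [0.092, -0.996, 0.0], [-0.001, -0.0, -1.0]]
wrist_force: [0.3, -0.1, -0.3]
width: 0.0429
gripper_force: 0.0
[ 0.50816715 -0.19159963  0.18532568] (array([ -0.2,   1.9, 124.3]), np.float64(-0.1))
```

View pics/v3.png

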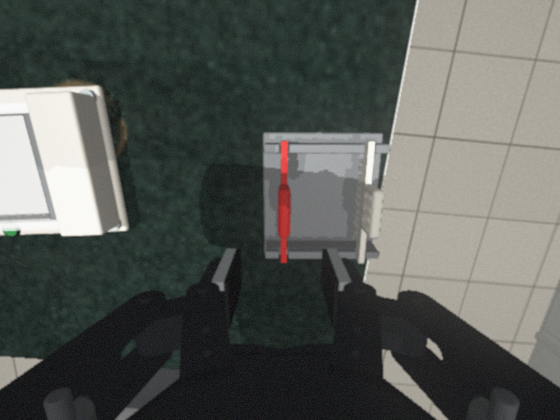

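The wrist view shows the red comb's tab ends at (284,142) and (283.5,262), and its grip top from (284,185) to (284,236).

Run:
```python
from go import *
f=pickle.load(open('pics/w2.pkl','rb'))
a=px(f,284.3,142,.042);b=px(f,283.7,262,.042);c=px(f,284,210.5,.074)
print(a,b,(a+b)/2,c,np.arctan2(a[1]-b[1],a[0]-b[0]),np.linalg.norm(a-b))
m=(a+b)/2
print(to(m[0],m[1],.061),to(c[0],c[1],.061))
```

```text
[ 0.5649456  -0.18914565  0.042     ] [ 0.44487308 -0.20003342  0.042     ] [ 0.50490934 -0.19458954  0.042     ] [ 0.50889692 -0.19392214  0.074     ] 0.09042927613754682 0.12056514227252016
(array([ -3.7,   3.2, 124.6]), None) (array([  0.4,   2.9, 124.6]), None)
```

```bash
python3 -m inch '-1 3 40 0;-1 3 80 0;-1 3 110 0;-1 3 125 0;-1 3 125 0;-1 3 125 0'; python3 -m inch '0 0 0 0;0 0 0 0;0 0 0 0;0 0 0 0;0 0 0 0;0 0 0 0' -1
```

```text
time_s: 4.55
tool_pos: [0.5078, -0.1938, 0.0608]
ee_rot: [[0.996, 0.095, -0.002], [0.095, -0.996, -0.0], [-0.002, 0.0, -1.0]]
wrist_force: [-0.4, -0.5, -0.5]
width: 0.0428
gripper_force: 0.0
time_s: 5.05
tool_pos: [0.5092, -0.1947, 0.0627]
ee_rot: [[0.996, 0.093, 0.003], [0.093, -0.996, -0.0], [0.003, 0.0, -1.0]]
wrist_force: [-1.7, 1.7, 8.3]
width: 0.0092
gripper_force: 60.5
```

```bash
python3 -m inch '0 0 -2 0;0 0 -6 0;0 0 -12 0;0 0 -20 0;0 0 -40 0;0 0 -75 0;0 0 -100 0;0 0 -100 0'
python3 - <<'E'
from go import *
o=env.get_obs();print(o['tool_pos'],o['width'])
f=grab('wrist','w3'); g=grab('scene','s3')
cv2.imwrite('pics/v4.png',np.hstack([f['color'][100:400,130:430,::-1],cv2.resize(g['color'][200:320,280:400,::-1],(300,300),interpolation=cv2.INTER_CUBIC)]))
E
```

```text
time_s: 5.72
tool_pos: [0.511, -0.1954, 0.1673]
ee_rot: [[0.996, 0.094, 0.009], [0.094, -0.996, -0.002], [0.009, 0.003, -1.0]]
wrist_force: [1.0, -0.3, 0.1]
width: 0.0092
gripper_force: 59.3
[ 0.51102897 -0.1954384   0.16733748] 0.009166422205501392
```

View pics/v4.png

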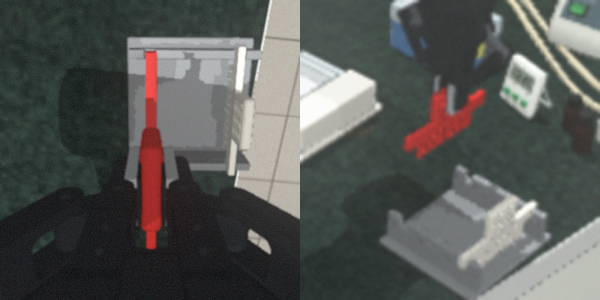

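The comb is held square and the white comb stayed in the rack. The held comb's tab ends are at full-image wrist pixels (281,152) and (281,348).

Run:
```python
from go import *
f=pickle.load(open('pics/w3.pkl','rb'))
o=env.get_obs();R=o['ee_rot']
for u,v in((281,152),(281,347)): print((R.T@(px(f,u,v,.1466)-o['tool_pos'])*1000).round(1))
print(stl(0,-.056),to(*stl(0,-.056),.167,.1284))
```

```text
[59.7  0.6 16.4]
[-59.3   0.8  16. ]
(np.float64(0.5203706587867595), np.float64(0.055860989812890345)) (array([  34.9, -248.5,   -4.1]), np.float64(-2.0))
```

```bash
python3 -m inch '35 -248 0 -2;35 -248 0 -2;35 -248 0 -2;35 -248 0 -2;35 -248 0 -2;35 -248 0 -2;35 -248 0 -2;35 -248 0 -2;35 -248 0 -2'
python3 - <<'E'
from go import *
o=env.get_obs();print(o['tool_pos'],o['wrist_force']);print(to(*stl(0,-.056),.085,.1284))
f=grab('wrist','w4'); g=grab('scene','s4')
cv2.imwrite('pics/v5.png',np.hstack([f['color'][60:400,100:460,::-1],cv2.resize(g['color'][180:280,210:320,::-1],(374,340),interpolation=cv2.INTER_CUBIC)]))
E
```

```text
time_s: 6.57
tool_pos: [0.519, 0.0555, 0.1601]
ee_rot: [[0.992, 0.129, -0.002], [0.129, -0.992, -0.001], [-0.002, 0.0, -1.0]]
wrist_force: [-0.1, -1.0, -1.0]
width: 0.0089
gripper_force: 59.4
[0.51902559 0.0554946  0.16014428] [-0.07305289 -0.97789695 -1.04236198]
(array([ 1.5, -0.2, 75.1]), np.float64(0.0))
```

View pics/v5.png

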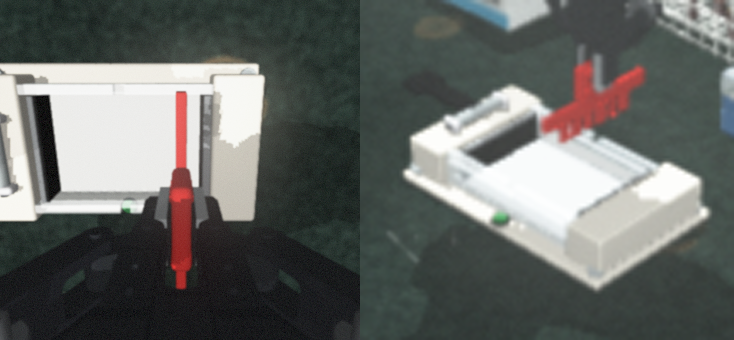

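The wrist crop shows the rims at rows 83–95 (far) and 203–214 (near), with a possible slot mark near (118,88) on the far rim. I'll check how well the comb is centred.

Run:
```python
from go import *
f=pickle.load(open('pics/w4.pkl','rb'))
L=lambda p:(np.array([[np.cos(ST[2]),np.sin(ST[2])],[-np.sin(ST[2]),np.cos(ST[2])]])@(p[:2]-ST[:2])*1000).round(1)
for n,u,v,z in(('far out',150,83,.046),('far in',150,95,.046),('near out',60,214,.046),('near in',60,203,.046),('slot far',118,88,.046),('slot near',128,206,.046),('blk',213,90,.048),('blk',210,210,.048),('blk outer',263,80,.048),('blk outer n',254,218,.048)): print(n,L(px(f,u+100,v+60,z)))
```

```text
far out [ 55.8 -30.6]
far in [ 46.1 -30.3]
near out [-63.5  56.8]
near in [-52.2  55.5]
slot far [51.7 -4.1]
slot near [-55.2  -7. ]
blk [ 50.3 -82.2]
blk [-58.2 -82.8]
blk outer [  58.3 -122.5]
blk outer n [ -66.4 -124. ]
```

```bash
python3 -m inch '-1 1 30 0;-1 1 55 0;-1 1 68 0;-1 1 73 0;-1 1 75 0;-1 1 76 0;-1 1 77 0;-1 1 78 0;-1 1 79 0;-1 1 79 0'
```

```text
time_s: 7.5
tool_pos: [0.5191, 0.0544, 0.0824]
ee_rot: [[0.992, 0.128, 0.001], [0.128, -0.992, 0.0], [0.001, -0.0, -1.0]]
wrist_force: [0.7, -0.3, -0.2]
width: 0.0088
gripper_force: 59.3
```

```bash
python3 -m inch '0 0 1 0;0 0 2 0;0 0 3 0;0 0 4 0;0 0 4 0'
```

```text
time_s: 7.92
tool_pos: [0.5192, 0.0544, 0.0805]
ee_rot: [[0.992, 0.129, 0.001], [0.129, -0.992, -0.0], [0.001, 0.0, -1.0]]
wrist_force: [-11.0, 0.9, 27.1]
width: 0.0089
gripper_force: 63.6
```

```bash
python3 -m inch '0 0 -1.2 0;0 -4 -1.2 0;0 -8 -1.2 0;0 -12 -1.2 0;0 -16 -1.2 0;0 -20 -1.2 0;0 -24 -1.2 0;0 -27 -1.2 0;0 -30 -1.2 0;0 -30 -1.2 0'
```

```text
time_s: 8.75
tool_pos: [0.5162, 0.0838, 0.0807]
ee_rot: [[0.992, 0.129, 0.002], [0.129, -0.992, -0.001], [0.002, 0.001, -1.0]]
wrist_force: [0.2, -5.2, 10.1]
width: 0.0086
gripper_force: 61.1
```

Sliding goes well with about 10 N down. From here I'll creep at 1 mm per row and watch z and Fz.

```bash
python3 -m inch '0 -1 0 0;0 -2 0 0;0 -3 0 0;0 -4 0 0;0 -5 0 0;0 -6 0 0;0 -7 0 0;0 -7 0 0'
```

```text
time_s: 9.42
tool_pos: [0.5152, 0.0903, 0.0807]
ee_rot: [[0.992, 0.129, 0.002], [0.129, -0.992, -0.001], [0.002, 0.001, -1.0]]
wrist_force: [1.0, -7.3, 11.9]
width: 0.0089
gripper_force: 61.0
```

```bash
python3 -m inch '0 -1 0 0;0 -2 0 0;0 -3 0 0;0 -4 0 0;0 -4 0 0'
```

```text
time_s: 9.83
tool_pos: [0.5147, 0.0942, 0.0807]
ee_rot: [[0.992, 0.129, 0.002], [0.129, -0.992, -0.001], [0.002, 0.001, -1.0]]
wrist_force: [-0.3, -6.5, 10.5]
width: 0.0089
gripper_force: 61.1
```

```bash
python3 -m inch '0 -1 0 0;0 -2 0 0;0 -3 0 0;0 -3 0 0'
```

```text
time_s: 10.17
tool_pos: [0.5143, 0.0972, 0.0807]
ee_rot: [[0.992, 0.129, 0.002], [0.129, -0.992, -0.001], [0.002, 0.001, -1.0]]
wrist_force: [-0.2, -7.1, 11.0]
width: 0.0089
gripper_force: 61.1
```

```bash
python3 -m inch '0 -1 0 0;0 -2 0 0;0 -2 0 0'
```

```text
time_s: 10.42
tool_pos: [0.514, 0.0991, 0.0807]
ee_rot: [[0.992, 0.129, 0.002], [0.129, -0.992, -0.001], [0.002, 0.001, -1.0]]
wrist_force: [-0.3, -7.0, 11.2]
width: 0.0087
gripper_force: 61.1
```

```bash
python3 -m inch '0 -1 0 0;0 -2 0 0;0 -2 0 0'
```

```text
time_s: 10.67
tool_pos: [0.5138, 0.1012, 0.0807]
ee_rot: [[0.992, 0.129, 0.002], [0.129, -0.992, -0.001], [0.002, 0.001, -1.0]]
wrist_force: [0.4, -6.6, 11.5]
width: 0.009
gripper_force: 61.1
```

```bash
python3 -m inch '0 -1 0 0;0 -2 0 0;0 -2 0 0'
```

```text
time_s: 10.92
tool_pos: [0.5135, 0.1033, 0.0806]
ee_rot: [[0.992, 0.129, 0.002], [0.129, -0.992, -0.001], [0.002, 0.001, -1.0]]
wrist_force: [0.3, -5.3, 10.7]
width: 0.0086
gripper_force: 60.9
```

```bash
python3 -m inch '0 -1 0 0;0 -2 0 0;0 -2 0 0'
```

```text
time_s: 11.17
tool_pos: [0.5124, 0.106, 0.0794]
ee_rot: [[0.992, 0.127, 0.0], [0.127, -0.992, 0.0], [0.001, -0.0, -1.0]]
wrist_force: [0.3, 0.5, 0.0]
width: 0.0086
gripper_force: 59.3
```

```bash
python3 -m inch '0 -1 0 0;0 -2 0 0;0 -2 0 0'
```

```text
time_s: 11.42
tool_pos: [0.5119, 0.1081, 0.079]
ee_rot: [[0.992, 0.128, -0.0], [0.128, -0.992, -0.0], [-0.0, -0.0, -1.0]]
wrist_force: [0.6, 0.7, -0.1]
width: 0.0087
gripper_force: 59.3
```

The force vanished and z fell, so the comb is in the slots. I'll lower it, easing back 1 mm.

```bash
python3 -m inch '0 1 0 0;0 1 2 0;0 1 4 0;0 1 6 0;0 1 7 0;0 1 8 0;0 1 8.7 0;0 1 8.7 0'
```

```text
time_s: 12.08
tool_pos: [0.512, 0.1068, 0.0708]
ee_rot: [[0.992, 0.128, -0.0], [0.128, -0.992, -0.0], [-0.0, 0.0, -1.0]]
wrist_force: [-2.0, -0.4, 2.9]
width: 0.0086
gripper_force: 60.1
```

```bash
python3 -m inch '0 0 1 0;0 0 1 0;0 0 0 0;0 0 0 0'; python3 -m inch '0 0 0 0;0 0 0 0;0 0 0 0;0 0 0 0;0 0 0 0;0 0 -5 0;0 0 -20 0;0 0 -60 0;0 0 -100 0;0 0 -100 0' 0
python3 - <<'E'
from go import *
f=grab('wrist','w5'); g=grab('scene','s5')
cv2.imwrite('pics/v6.png',np.hstack([f['color'][60:400,100:460,::-1],cv2.resize(g['color'][180:280,210:320,::-1],(440,400),interpolation=cv2.INTER_CUBIC)[:340]]))
E
```

```text
time_s: 12.42
tool_pos: [0.5123, 0.107, 0.0709]
ee_rot: [[0.992, 0.128, 0.001], [0.128, -0.992, 0.0], [0.001, -0.0, -1.0]]
wrist_force: [-0.9, 0.4, 0.7]
width: 0.0091
gripper_force: 59.5
time_s: 13.25
tool_pos: [0.516, 0.1083, 0.1785]
ee_rot: [[0.992, 0.129, 0.011], [0.129, -0.992, 0.004], [0.011, -0.003, -1.0]]
wrist_force: [0.5, 1.3, 0.6]
width: 0.0427
gripper_force: 0.0
```

View pics/v6.png

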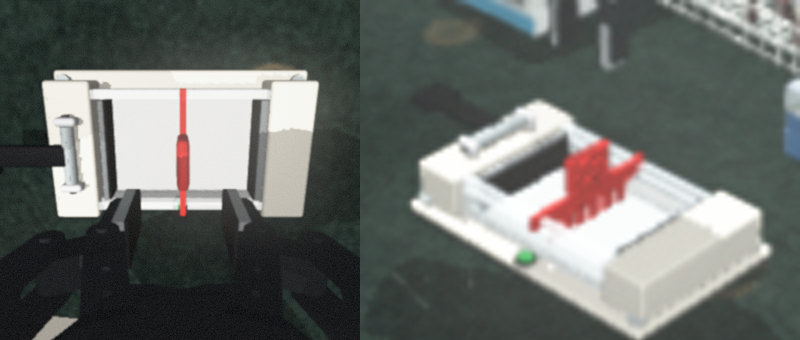

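The comb stands square across both rims and fully down (stopped at the expected depth). The lever is flat and the gripper is clear.

```bash
python3 -m inch '0 0 0 0;0 0 0 0;0 0 0 0;0 0 0 0'; python3 -c "
from rig import env
print(env.finish_job())"
```

```text
time_s: 13.68
tool_pos: [0.5117, 0.1066, 0.1695]
ee_rot: [[0.992, 0.128, -0.002], [0.128, -0.992, -0.001], [-0.002, 0.001, -1.0]]
wrist_force: [-0.6, 0.4, 0.2]
width: 0.0426
gripper_force: 0.0
the job is handed in; nothing more can be done
None
```

The job is handed in at 13.7 s: the clamp lever is pressed flat, the red comb stands fully down in both slots and released, and the white comb is still in the rack.

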